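Tip the angle bracket onto its other leg against the grinding stop

TASK

The aluminium angle bracket on the dark grinding plate rests on its long leg. Tip it over about its corner onto its short leg, keeping the corner down on the plate (do not carry it through the air or let it slap down), then slide it until the back of the now upright long leg is flush against the red stop and centred on the stop's yellow line, and let go. Do not shove the stop out of its place, and leave the steel parallel, the caliper and the file where they are.

Things in the scene. Friction and masses are not known exactly. Their poses are not given: they have to be found in the camera images.
- plate: Dark steel grinding plate fixed to the table, 340 x 190 mm, 30 mm thick. Origin at the centre of its underside; x runs along its length towards the stop (about to the robot's left), y across it, z up; its top face is 30 mm above the origin.
- stop_face (a point): Red stop block, 100 wide (y), 35 thick (x), 46 mm high, yellow line down the middle of face and top. Point: middle of the foot of its working face, at the plate's top. x points into the stop (the face looks along -x), y along the face, z up. A magnet holds it: it slips back along x when pushed with more than about 15 N, and does not spring back.
- bracket_web (a point): Flat blue web in the bracket's inside corner, half-way across its width, square to both legs, 12 mm thick (y). Point: its middle, 31.1 mm from the outer corner along each leg. Its free edge is straight, 50 mm long, at 45 degrees, 18 mm beyond this point (62 mm from the outer corner along the bisector; the inner corner is at 14 mm). Axes as the bracket's.
- bracket_corner (a point): Middle of the bracket's outer corner edge, about which it tips; axes as those of the bracket. It starts on the plate's top, 135 to 200 mm from the stop.
- corner_left (a point): End of the outer corner edge, 30 mm from its middle towards the bracket's +y.
- corner_right (a point): End of the outer corner edge, 30 mm from its middle towards the bracket's -y.
- bracket: Loose aluminium angle bracket, 280 to 560 g: two legs 60 mm wide, 10 mm thick, at a right angle; outside lengths from the corner: long leg 100, short leg 80 mm. Origin: middle of the outer corner edge. x from the corner along the long leg, z along the short leg, y along the corner edge. Start: x level, towards the stop; z up. Done: x up, z away from the stop.
- parallel_mid (a point): Bystander: bright steel parallel, 100 x 12 x 18 mm, loose, lying along the plate's edge that is farther from the robot. The point is its centre.
- caliper_mid (a point): Bystander: caliper, 200 mm long, 11 mm high, loose on the table right of the plate. The point is the middle of its beam.
- file_mid (a point): Bystander: file with an orange handle, 215 mm long, 22 mm high, loose on the table left of the plate. The point is near its middle.
Mind the look-alikes: they are no part of the job. Of the things that look like the bracket, the middle-sized one is meant.

How it is judged:
On the way:
1. the bracket is tipped onto its short leg, the long leg upright, its corner on the plate (angle between bracket_web's own x axis and vertical below 0.05 rad and z of bracket_corner in the frame of plate below 0.034 m), for 0.1 s.
At the end, for the whole second after the job is handed in: The bracket rests on its short leg on the plate: long leg upright within 0.05 rad, corner within 4 mm of the plate's top; both ends of its corner edge within 2 mm of the stop's working face, its middle within 12 mm of the stop's yellow line; at rest; the stop within 3 mm of where it was (all of step 1 and z of bracket_corner in the frame of plate above 0.026 m and x of corner_left in the frame of stop_face between -0.002 and 0.002 m and x of corner_right in the frame of stop_face between -0.002 and 0.002 m and y of bracket_corner in the frame of stop_face between -0.012 and 0.012 m and linear speed of bracket below 0.01 m/s and distance of stop_face from where it was at the start of the episode below 0.003 m); the robot touches nothing.
It fails at once if the stop is shoved more than 3 mm (distance of stop_face from where it was at the start of the episode above 0.003 m).
It fails at once if the bracket is carried: the middle of its corner edge more than 15 mm above the plate's top (z of bracket_corner in the frame of plate above 0.045 m).
It fails at once if the bracket falls over: it turns faster than 5 rad/s (angular speed of bracket above 5 rad/s).
It fails at once if the parallel, the caliper or the file is moved more than 25 mm (distance of any of parallel_mid, caliper_mid, file_mid from where it was at the start of the episode above 0.025 m).
It also fails if it takes over 51 s, if anything falls off the work surface, if the arm or the gripper's body presses on something with over 40 N, if the wrist force passes 120 N, or if a joint passes its speed limit or range.

ROBOT

A 6-joint arm with a two-finger parallel gripper is mounted at the origin on the work surface. World frame = base frame: x ahead of the robot, y to its left, z up, the work surface at z = 0. Lengths are in m, angles in rad, forces in N, time in s.
With the tool pointing down it reaches from about 0.3 to 0.875 m from the base axis. Payload 4.2 kg.
Tool frame: the origin (TCP) lies midway between the tips of the shut fingers; the grasp point (between the pads) lies 19 mm behind it; z points along the fingers, y is the direction in which the jaws open and shut (so a half turn about z gives the same grasp; the last joint's range is limited). The gripper opens to 85 mm and grips with 20 to 120 N. Pads are 22 mm wide; open, the fingers measure 114 mm over their backs; the gripper's body (76 mm by 85 mm) begins 54 mm behind the grasp point. The pads swing forward as they close: fully open they stand 13 mm farther back than shut.
Start: joints at [1.154, 0.32, 1.565, -0, 1.257, -0.02], TCP at [0.222, 0.53, 0.231] pointing down, gripper open.
Joint ranges: [-3.11, 3.11], [-0.84, 2.01], [0.21, 2.61], [-1.34, 4.49], [0.05, 2.63], [-2.56, 2.56]. Speed limits (rad/s): [2.57, 2.57, 3.14, 3.14, 3.14, 3.14].

INTERFACE

Orientations are given as a unit quaternion [x, y, z, w].
In Python, from plant import env gives the robot as it stands.
- The arm moves only by the shell command python3 -m creep 'ROWS' [FORCE]. ROWS is JSON, a list that holds one entry, the list of rows, each a list of 5 numbers: the shift along the tool's x, y, z in cm, then the turn about the tool's z in degrees, then the finger opening in cm, from 0 to 8.54. In form: [[[x, y, z, turn, gripper], ...]]. A call has 1 to 20 rows; each row shifts and turns the commanded pose from where the row before left it, along the tool's axes as they then stand; what a row does not reach is not made up. A row lasts 1/10 s, in which the tool goes at most 50 mm and 8.59 degrees, less where a joint would pass 70% of its speed; a pose out of reach is approached as far as the arm can. A call with a gripper value outside its range is refused whole. The fingers move at their own pace and stop on an object; FORCE is the grip in N (left out, the last holds). Time passes only in rows, so rows that do not move let the fingers close. It gives the time, the measured TCP pose, the force and the opening at its end, in the units of the state.
- env.get_state(): the state, without advancing time (a new reading comes with each control period).
- env.camera(name): name is "side" or "top"; returns the picture (480x640x3 uint8, red, green, blue); there is no depth.
- env.camera_info(name): a dict with "camera_matrix" (3x3 intrinsics, pixels), "k1" (the pictures are not rectified: a ray, as slopes to the right and down, at radius r is drawn at 1 + k1 r^2 times it, then the intrinsics apply), "rvec" (rotation vector, rad) and "tvec" (3), from world to camera coordinates, as OpenCV has them. Camera axes: x right, y down, z forward; pixel columns grow to the right and rows downward; lengths in m; the calibration is good to about 2 mm. A picture is of the moment at which its call begins. camera_info takes no time and is no camera call.
- env.finish_job(): hands the job in, once; it reports no verdict.
Trained networks look in the newest picture that a camera, given by its name, has taken for a name from the list of things; names that differ only in an ending like _2 or _b are one class to them, and where a whole thing is asked for, a point or a joint stands for the part that bears it (a point fixed in the world has none). Each returns a list of dicts, best first, with "p" (0 to 1); they miss things now and then, are a little off and sometimes report something else, mostly with a low value. They report only what shows in the picture. A call takes as long as a camera call. They do not tell look-alikes from the thing itself.
- env.masks_of(camera, name): "pixels" (480x640 bool, what is visible of it) and "rect" ([left, top, right, bottom] in pixels, round what is visible of it).
The state is a dict: "clock": time; "joint_pos": joint angles; "joint_vel": joint speeds; "joint_torque": joint torques, N m; "ee_pos": TCP position; "orientation": TCP orientation; "contact_force": force on the tool from outside, world axes, zero at the start; "moment": the same for the moment, N m; "grip_width": opening from 0.0 (shut) to 1.0 (fully open).
Only numpy, scipy, OpenCV 4.12 (cv2) and the standard library are available. Lean on these libraries where they do the work, as an engineer would, in place of code of your own. Each camera call takes 0.05 s, during which the arm holds its last target. There are 200 camera calls.

## Working session

There is one attempt and no reset: what is moved stays moved. The work goes in short steps, Python scripts to look and compute and a shell command to move; the robot and the scene stay as the last step left them, time stands still between calls to the robot, and variables do not carry over. Pictures are saved under pics/ and viewed, about 8 in all and at most 12, crops included, and the job is handed in when it is done.

```bash
ls; mkdir -p pics; python3 - <<'E'
from plant import env
import cv2,numpy as np
for c in("side","top"):
    cv2.imwrite(f"pics/{c}0.png",env.camera(c)[:,:,::-1])
    i=env.camera_info(c);R=cv2.Rodrigues(np.array(i["rvec"]))[0]
    print(c,np.array(i["camera_matrix"]).round(1).tolist(),i["k1"],"pos",(-R.T@np.array(i["tvec"])).round(3),"R",R.round(3).tolist())
    for n in("bracket","bracket_web","stop_face","plate"):
        for d in env.masks_of(c,n): print(n,round(d["p"],2),d["rect"],d["pixels"].sum())
print(env.get_state())
E
```

```text
pics
side [[477.9, 0.0, 319.1], [0.0, 477.9, 243.9], [0.0, 0.0, 1.0]] -0.036218922331550815 pos [ 0.24  -0.685  0.696] R [[0.93, -0.366, 0.019], [-0.223, -0.608, -0.762], [0.291, 0.704, -0.648]]
bracket 0.88 [243.4, 346.9, 287.9, 419.4] 1855
bracket 0.78 [201.7, 261.1, 282.7, 335.3] 3361
bracket 0.73 [326.0, 245.3, 377.2, 285.1] 1432
bracket_web 0.97 [199.8, 261.2, 284.7, 333.1] 3277
bracket_web 0.92 [320.2, 241.3, 381.6, 287.2] 1532
bracket_web 0.84 [240.4, 351.1, 283.3, 417.6] 1878
stop_face 0.6 [297.7, 200.5, 345.6, 238.0] 1203
plate 0.71 [275.8, 201.3, 435.2, 349.9] 11258
top [[606.0, 0.0, 322.3], [0.0, 606.0, 247.1], [0.0, 0.0, 1.0]] -0.18751409186343446 pos [0.35  0.004 1.247] R [[0.008, -1.0, 0.015], [-0.991, -0.01, -0.131], [0.131, -0.014, -0.991]]
bracket 0.93 [311.2, 296.5, 389.1, 372.5] 2856
bracket 0.73 [309.7, 193.8, 369.9, 240.4] 1654
bracket 0.68 [417.2, 329.7, 452.9, 351.1] 757
bracket_web 0.87 [309.5, 297.7, 387.2, 374.4] 2981
bracket_web 0.84 [310.5, 193.6, 367.0, 240.4] 1641
bracket_web 0.72 [417.2, 325.9, 454.5, 357.3] 830
bracket_web 0.46 [256.7, 194.4, 280.7, 249.0] 987
stop_face 0.79 [256.4, 195.7, 280.1, 248.5] 1001
plate 0.63 [252.7, 171.0, 425.1, 268.7] 13417
{'clock': 0.5, 'joint_pos': array([ 1.15399435e+00,  3.19611320e-01,  1.56457034e+00,  2.46304893e-05,
        1.25743137e+00, -2.00041633e-02]), 'joint_vel': array([ 0.00019956, -0.00201752,  0.00035532, -0.00021313, -0.00039024,
       -0.0007264 ]), 'joint_torque': array([ 4.77515277e-04, -4.15044093e+01, -2.34230518e+01,  2.39585324e-05,
        9.31015857e-04, -3.73631067e-06]), 'ee_pos': array([0.2222019 , 0.53030131, 0.23130408]), 'orientation': array([ 1.97103620e-01,  9.80382661e-01, -7.40961711e-06, -1.36450652e-05]), 'contact_force': array([ 0.71353382, -0.67627645,  0.52257084]), 'moment': array([0.00691378, 0.02401273, 0.02119224]), 'grip_width': 0.9988053954952162}
```

View pics/side0.png

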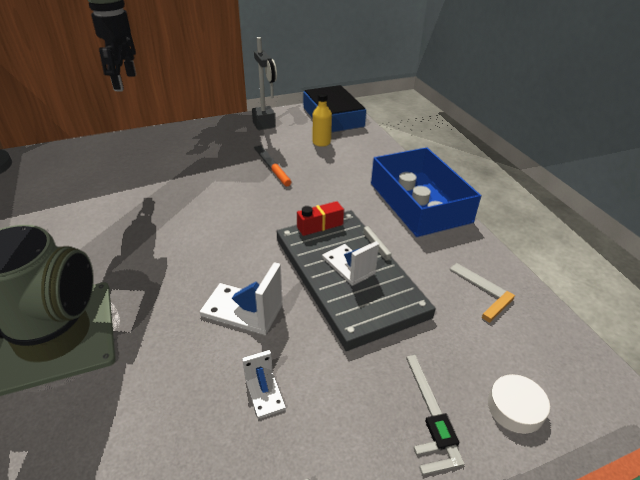

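View pics/top0.png

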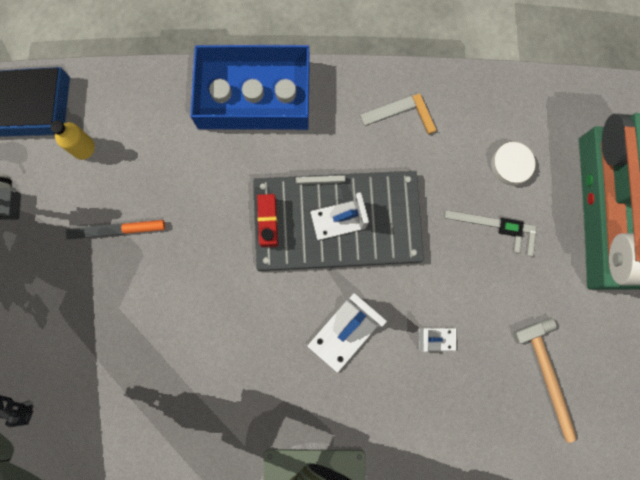

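Side view: the bracket on the plate (330–380, 242–285) is the middle-sized one, and the red stop is at (320, 218). Top view: bracket at (340, 218), stop at (267, 220), parallel at (320, 180). I'll crop both views to get exact points.

```bash
python3 - <<'E'
import cv2
a=cv2.imread("pics/top0.png")[165:275,245:430];b=cv2.imread("pics/side0.png")[195:350,270:440]
cv2.imwrite("pics/topc.png",cv2.resize(a,(740,440),interpolation=cv2.INTER_CUBIC))
cv2.imwrite("pics/sidec.png",cv2.resize(b,(640,584),interpolation=cv2.INTER_CUBIC))
E
cat > h.py <<'E'
import numpy as np,cv2
from plant import env
def cam(c):
    i=env.camera_info(c);K=np.array(i["camera_matrix"]);R=cv2.Rodrigues(np.array(i["rvec"]))[0]
    return K,np.array([i["k1"],0,0,0.]),R,np.array(i["tvec"]).ravel(),np.array(i["rvec"]).ravel()
def ray(c,u,v):
    K,d,R,t,_=cam(c);p=cv2.undistortPoints(np.array([[[u,v]]],float),K,d)[0,0]
    return -R.T@t,R.T@np.array([p[0],p[1],1])
def atz(c,u,v,z):
    o,r=ray(c,u,v);return o+r*(z-o[2])/r[2]
def proj(c,P):
    K,d,R,t,rv=cam(c);return cv2.projectPoints(np.array(P,float).reshape(-1,3),rv,t,K,d)[0][:,0]
E
```

```text
(no output)
```

View pics/topc.png

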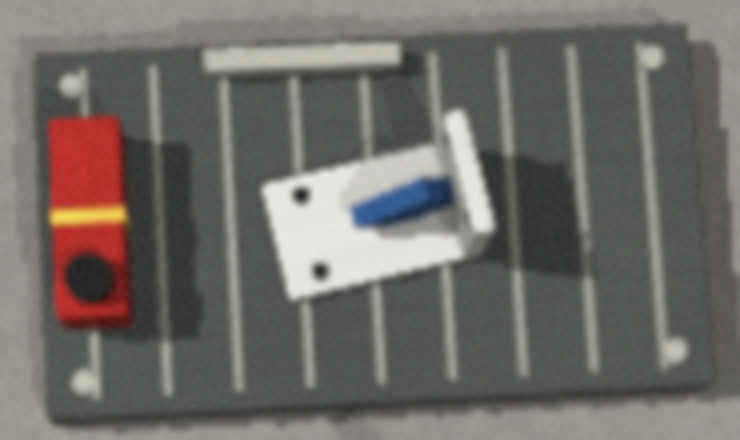

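View pics/sidec.png

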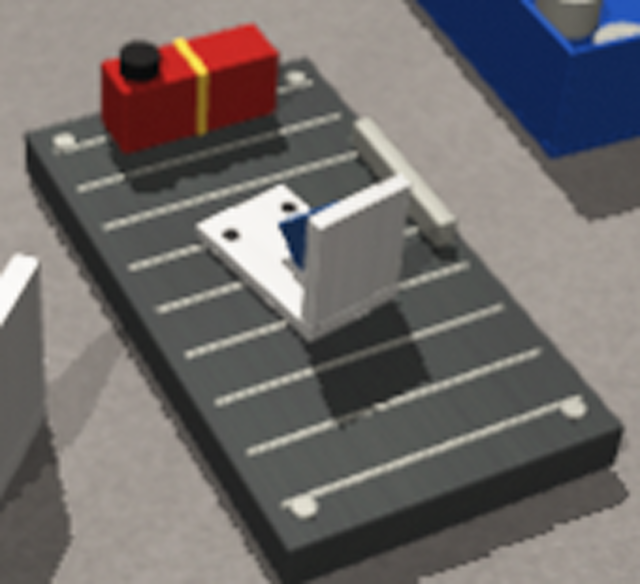

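```bash
cat > fit.py <<'E'
from h import *
from scipy.optimize import least_squares
T=lambda x,y:((x+.5)/4-.5+245,(y+.5)/4-.5+165)
S=lambda x,y:((x+.5)/3.765-.5+270,(y+.5)/3.768-.5+195)
def fit(obs,x0,z0):
    def pts(p):
        c,s=np.cos(p[2]),np.sin(p[2])
        return [np.array([p[0]+c*q[0]-s*q[1],p[1]+s*q[0]+c*q[1],z0+q[2]]) for _,_,q in obs]
    f=lambda p:np.concatenate([proj(o[0],P)[0]-o[1] for o,P in zip(obs,pts(p))])
    r=least_squares(f,x0,loss='soft_l1');return r.x,f(r.x).reshape(-1,2)
E
python3 - <<'E'
from fit import *
L,H=.1,.08
ob=[("top",T(262,184),(L,-.03,.01)),("top",T(291,299),(L,.03,.01)),("top",T(445,113),(.01,-.03,H)),("top",T(465,110),(0,-.03,H)),("top",T(495,230),(0,.03,H)),
("side",S(197,226),(L,.03,.01)),("side",S(281,185),(L,-.03,.01)),("side",S(316,334),(0,.03,0)),("side",S(402,294),(0,-.03,0)),("side",S(314,226),(0,.03,H)),("side",S(410,185),(0,-.03,H))]
p,r=fit(ob,[.45,-.06,1.7],.03);print("bracket",p,np.degrees(p[2]));print(r.round(1).tolist())
so=[("side",S(122,150),(0,.05,0)),("side",S(277,105),(0,-.05,0)),("side",S(202,133),(0,0,0)),("side",S(205,72),(0,0,.046)),("side",S(272,55),(0,-.05,.046)),("top",T(50,118),(.035,-.05,.046)),("top",T(58,325),(.035,.05,.046)),("top",T(122,215),(0,0,.046))]
q,r=fit(so,[.45,.1,1.6],.03);print("stop",q,np.degrees(q[2]));print(r.round(1).tolist())
for y0,(a,b) in {1:((153,66),(169,393)),2:((432,55),(453,378)),3:((640,45),(664,368))}.items():
    A=atz("top",*T(*a),.03);B=atz("top",*T(*b),.03);d=A-B;print("groove heading",np.degrees(np.arctan2(d[1],d[0])),A[:2],B[:2])
for n,P in dict(par0=(204,60),par1=(402,52),parlow=(205,73)).items(): print(n,atz("top",*T(*P),.048))
c,s=np.cos(q[2]),np.sin(q[2]);d=p[:2]-q[:2];print("corner in stop frame",c*d[0]+s*d[1],-s*d[0]+c*d[1])
E
```

```text
bracket [ 0.58027437 -0.09256867  1.81988084] 104.27149152444541
[[0.3, -0.2], [0.0, -0.5], [-0.1, -0.2], [-0.1, -0.6], [0.2, -0.8], [-0.7, -0.7], [-0.2, -0.5], [-2.4, 2.4], [-2.0, 0.9], [0.9, 0.5], [-0.1, -0.5]]
stop [0.56243898 0.07981306 1.64450936] 94.22344561398789
[[-0.2, 1.8], [-1.0, 2.1], [-0.9, 0.4], [-1.2, 0.0], [1.4, -1.1], [-0.6, -0.1], [-0.1, -1.8], [0.4, -0.6]]
groove heading 3.7473890332499313 [0.64755612 0.06915791] [0.47847545 0.05808352]
groove heading 3.67748709736459 [ 0.65506629 -0.07460596] [ 0.48751394 -0.08537498]
groove heading 3.477310375748158 [ 0.66215403 -0.18280102] [ 0.49361593 -0.19304226]
par0 [0.64654124 0.04236835 0.048     ]
par1 [ 0.65191709 -0.05816277  0.048     ]
parlow [0.63976875 0.0417548  0.048     ]
corner in stop frame -0.17322713205647022 -0.005091676657113136
```

```bash
python3 -m creep '[[[-3.2,-2.25,0,0,8.5],[-3.2,-2.25,0,0,8.5],[-3.2,-2.25,0,0,8.5],[-3.2,-2.25,0,0,8.5],[-3.2,-2.25,0,0,8.5],[-3.2,-2.25,0,0,8.5],[-3.2,-2.25,0,0,8.5],[-3.2,-2.25,0,0,8.5],[-3.2,-2.25,0,0,8.5],[-3.2,-2.25,0,0,8.5],[-3.2,-2.25,0,0,8.5],[-3.2,-2.25,0,0,8.5],[-3.2,-2.25,0,0,8.5],[-3.2,-2.25,0,0,8.5],[-3.2,-2.25,0,0,8.5],[-3.2,-2.25,0,0,8.5]]]' 20
python3 -m creep '[[[0,0,1,7.57,8.5],[0,0,1,7.57,8.5],[0,0,1,7.57,8.5],[0,0,1,7.57,8.5],[0,0,1,7.57,8.5],[0,0,1,7.57,8.5],[0,0,1,7.57,8.5],[0,0,0,0,8.5],[0,0,0,0,8.5]]]'
cat > to.py <<'E'
import sys;from h import *
from scipy.spatial.transform import Rotation as Ro
def st():
    s=env.get_state();M=Ro.from_quat(s["orientation"]).as_matrix();return s,M
def to(P,head=None):
    s,M=st();print("tcp",s["ee_pos"].round(4),"yhead",np.degrees(np.arctan2(M[1,1],M[0,1])).round(2),"t",s["clock"],"F",s["contact_force"].round(2),"w",round(s["grip_width"]*8.54,2))
    print("rows cm",(M.T@(np.array(P)-s["ee_pos"])*100).round(2))
E
python3 - <<'E'
from to import *
to([.5568,-.0005,.031]);print(st()[1].round(3))
E
```

```text
clock: 2.1
ee_pos: [0.556, -0.0011, 0.2315]
orientation: [0.197, 0.98, 0.0, 0.0]
contact_force: [-0.2, 0.8, -0.0]
grip_width: 0.993
clock: 3.0
ee_pos: [0.5555, 0.0004, 0.1615]
orientation: [0.613, 0.79, 0.0, 0.0]
contact_force: [-0.1, -0.4, 0.5]
grip_width: 0.997
tcp [5.555e-01 4.000e-04 1.615e-01] yhead 14.43 t 3.0 F [-0.07 -0.44  0.48] w 8.52
rows cm [-0.12  0.1  13.05]
[[-0.249  0.968  0.   ]
 [ 0.968  0.249  0.   ]
 [ 0.     0.    -1.   ]]
```

```bash
python3 -m creep '[[[-0.1,0.1,2.5,0,8.5],[0,0,2.5,0,8.5],[0,0,2.5,0,8.5],[0,0,2.5,0,7.2],[0,0,1.5,0,7.2],[0,0,0.5,0,7.2],[0,0,0,0,7.2],[0,0,0,0,7.2],[0,0,0,0,7.2]]]' 20
python3 - <<'E'
from to import *
to([.5568,-.0005,.031])
cv2.imwrite("pics/a.png",np.hstack([cv2.resize(env.camera("side")[180:300,270:430,::-1],(400,300),interpolation=2),cv2.resize(env.camera("top")[165:285,260:420,::-1],(400,300),interpolation=2)]))
E
```

```text
clock: 3.9
ee_pos: [0.5575, -0.0003, 0.0425]
orientation: [0.614, 0.79, 0.001, 0.001]
contact_force: [-0.4, 0.2, -0.6]
grip_width: 0.841
tcp [ 5.575e-01 -3.000e-04  4.250e-02] yhead 14.3 t 3.9 F [-0.42  0.23 -0.6 ] w 7.18
rows cm [-0.   -0.07  1.15]
```

View pics/a.png

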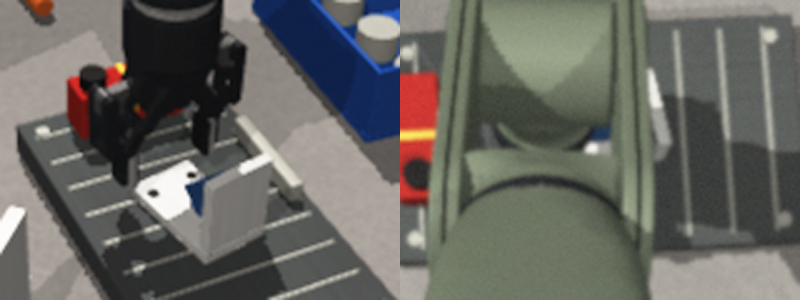

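The fingers straddle the leg's free end, at about (125, 175) and (205, 145) in the left half. Next I lower them gently until they touch the plate.

```bash
python3 -m creep '[[[0,-0.07,0.3,0,6.7],[0,0,0.3,0,6.7],[0,0,0.3,0,6.7],[0,0,0.1,0,6.7],[0,0,0,0,6.7]]]'
python3 -m creep '[[[0,0,0.1,0,6.7],[0,0,0.1,0,6.7],[0,0,0.1,0,6.7]]]'
python3 -m creep '[[[0,0,0.1,0,6.7],[0,0,0.1,0,6.7]]]'
python3 -m creep '[[[0,0,0.1,0,6.7],[0,0,0.1,0,6.7]]]'
```

```text
clock: 4.5
ee_pos: [0.5557, -0.0004, 0.031]
orientation: [0.614, 0.789, -0.0, -0.0]
contact_force: [-0.6, -0.1, -0.4]
grip_width: 0.785
clock: 4.8
ee_pos: [0.5559, -0.0004, 0.0283]
orientation: [0.614, 0.789, 0.0, 0.0]
contact_force: [-0.3, -0.5, 0.7]
grip_width: 0.784
clock: 5.0
ee_pos: [0.5559, -0.0004, 0.0262]
orientation: [0.614, 0.789, 0.0, 0.0]
contact_force: [-0.4, 0.7, 0.3]
grip_width: 0.777
clock: 5.2
ee_pos: [0.5558, -0.0004, 0.0242]
orientation: [0.614, 0.789, 0.0, -0.0]
contact_force: [0.0, 0.9, -0.9]
grip_width: 0.786
```

```bash
python3 -m creep '[[[0,0,0,0,5.5],[0,0,0,0,5.5],[0,0,0,0,5.5],[0,0,0,0,5.5],[0,0,0,0,5.5]]]' 20
python3 -m creep '[[[0,0,-0.3,0,5.5],[0,0,-0.3,0,5.5],[0,0,-0.3,0,5.5],[-0.1,0,-0.3,0,5.5],[0,0,0,0,5.5]]]'
python3 - <<'E'
from to import *
to([.5568,-.0005,.031])
cv2.imwrite("pics/b.png",cv2.resize(env.camera("side")[180:300,270:430,::-1],(600,450),interpolation=2))
E
```

```text
clock: 5.7
ee_pos: [0.5566, -0.0004, 0.0252]
orientation: [0.614, 0.789, 0.001, 0.001]
contact_force: [0.1, 0.5, 5.3]
grip_width: 0.694
clock: 6.2
ee_pos: [0.5559, -0.0014, 0.0364]
orientation: [0.614, 0.789, -0.0, -0.0]
contact_force: [0.2, 0.5, -4.1]
grip_width: 0.7
tcp [ 0.5559 -0.0014  0.0364] yhead 14.26 t 6.2 F [ 0.23  0.53 -4.09] w 5.98
rows cm [0.07 0.11 0.54]
```

View pics/b.png

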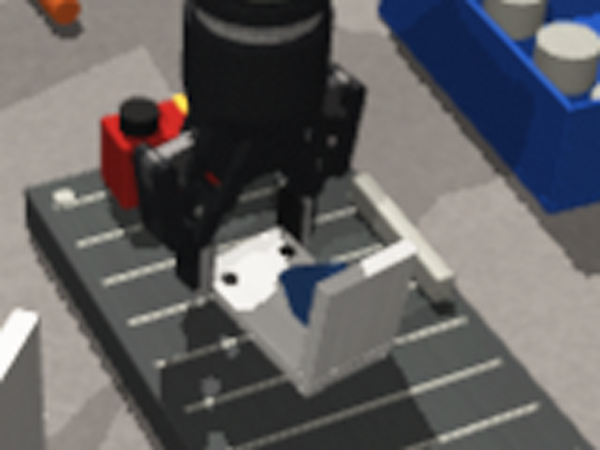

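The corner stays at (305, 390) in the crop, where it started, and the top of the short leg has swung back and down. So it is tipping about the corner, and I continue along the arc.

```bash
python3 -m creep '[[[-0.15,0,-0.52,0,5.5],[-0.16,0,-0.52,0,5.5],[-0.16,0,-0.52,0,5.5],[-0.16,0,-0.52,0,5.5],[-0.19,0,-0.37,0,5.5],[-0.19,0,-0.37,0,5.5],[-0.19,0,-0.37,0,5.5],[-0.2,0,-0.36,0,5.5]]]'
python3 -m creep '[[[-0.25,0,-0.33,0,5.5],[-0.25,0,-0.33,0,5.5],[-0.26,0,-0.33,0,5.5],[-0.26,0,-0.32,0,5.5],[0,0,0,0,5.5]]]'
python3 - <<'E'
from to import *
to([.5568,-.0005,.031])
cv2.imwrite("pics/c.png",cv2.resize(env.camera("side")[180:300,270:430,::-1],(600,450),interpolation=2))
E
```

```text
clock: 7.05
ee_pos: [0.5596, -0.0152, 0.0721]
orientation: [0.614, 0.789, 0.0, -0.0]
contact_force: [-0.2, 0.1, -3.5]
grip_width: 0.697
clock: 7.55
ee_pos: [0.5624, -0.0252, 0.0854]
orientation: [0.614, 0.789, 0.0, 0.0]
contact_force: [0.6, 0.3, -4.1]
grip_width: 0.692
tcp [ 0.5624 -0.0252  0.0854] yhead 14.25 t 7.55 F [ 0.57  0.29 -4.11] w 5.91
rows cm [2.54 0.07 5.44]
```

View pics/c.png

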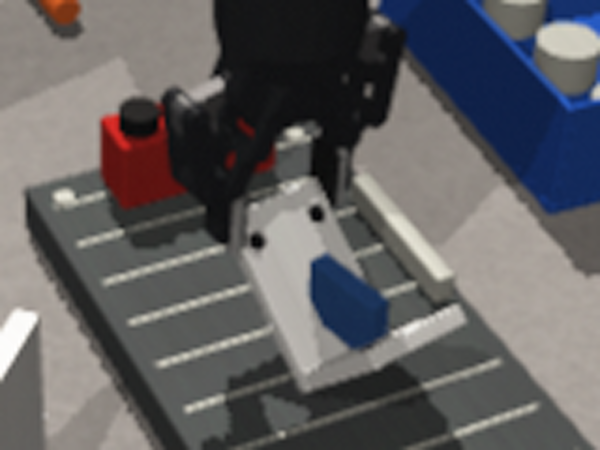

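The tilt is about 40–45° and the corner is still at (303, 388). Continuing, with a slight downward bias.

```bash
python3 -m creep '[[[-0.31,0,-0.25,0,5.5],[-0.31,0,-0.25,0,5.5],[-0.31,0,-0.25,0,5.5],[-0.31,0,-0.25,0,5.5],[-0.35,0,-0.2,0,5.5],[-0.35,0,-0.2,0,5.5],[-0.35,0,-0.2,0,5.5],[-0.35,0,-0.2,0,5.5]]]'
python3 -m creep '[[[-0.38,0,-0.15,0,5.5],[-0.38,0,-0.15,0,5.5],[-0.38,0,-0.15,0,5.5],[-0.4,0,-0.15,0,5.5],[-0.4,0,-0.08,0,5.5],[-0.4,0,-0.08,0,5.5],[-0.4,0,-0.08,0,5.5],[-0.4,0,-0.08,0,5.5],[0,0,0,0,5.5]]]'
python3 - <<'E'
from to import *
to([.5568,-.0005,.031])
cv2.imwrite("pics/d.png",cv2.resize(env.camera("side")[180:300,270:430,::-1],(600,450),interpolation=2))
E
```

```text
clock: 8.4
ee_pos: [0.5687, -0.0508, 0.1031]
orientation: [0.614, 0.79, 0.0, 0.0]
contact_force: [-0.9, 1.1, -1.6]
grip_width: 0.691
clock: 9.3
ee_pos: [0.5765, -0.0815, 0.1121]
orientation: [0.614, 0.789, 0.0, 0.0]
contact_force: [1.0, 0.9, -1.4]
grip_width: 0.694
tcp [ 0.5765 -0.0815  0.1121] yhead 14.25 t 9.3 F [ 0.96  0.86 -1.43] w 5.92
rows cm [8.34 0.08 8.1 ]
```

View pics/d.png

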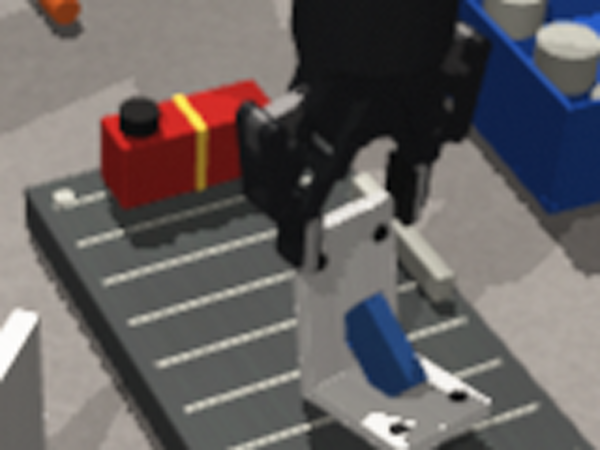

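About 80°. I finish the last few degrees and watch the force.

```bash
python3 -m creep '[[[-0.4,0,-0.02,0,5.5],[-0.4,0,0,0,5.5],[-0.4,0,0,0,5.5],[0,0,0,0,5.5]]]'
python3 -m creep '[[[-0.2,0,0,0,5.5],[-0.2,0,0,0,5.5],[0,0,0,0,5.5]]]'
python3 -m creep '[[[-0.15,0,0.05,0,5.5],[-0.15,0,0.05,0,5.5],[0,0,0,0,5.5]]]'
python3 - <<'E'
from to import *
to([.5568,-.0005,.031])
cv2.imwrite("pics/e.png",cv2.resize(env.camera("side")[190:310,280:440,::-1],(800,600),interpolation=2))
E
```

```text
clock: 9.75
ee_pos: [0.5795, -0.0932, 0.1126]
orientation: [0.614, 0.789, 0.0, 0.0]
contact_force: [-0.8, 0.2, 2.7]
grip_width: 0.695
clock: 10.05
ee_pos: [0.5804, -0.0967, 0.1124]
orientation: [0.614, 0.789, 0.0, 0.0]
contact_force: [-0.0, 1.3, 1.9]
grip_width: 0.691
clock: 10.35
ee_pos: [0.5811, -0.0994, 0.1122]
orientation: [0.614, 0.789, 0.0, 0.0]
contact_force: [-2.5, 0.9, 7.4]
grip_width: 0.696
tcp [ 0.5811 -0.0994  0.1122] yhead 14.27 t 10.35 F [-2.45  0.89  7.38] w 5.95
rows cm [10.18  0.08  8.12]
```

View pics/e.png

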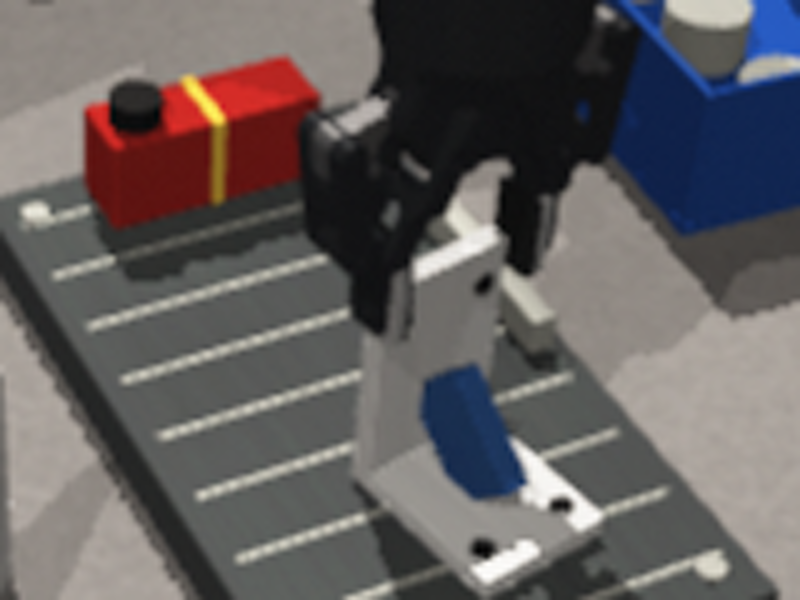

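```bash
python3 - <<'E'
from fit import *
E_=lambda x,y:np.array(((x+.5)/5-.5+280,(y+.5)/5-.5+190))
ob=[(E_(355,483),(0,.03,0)),(E_(485,597),(0,.03,.08)),(E_(605,517),(.01,-.03,.08)),(E_(503,236),(.1,-.03,.01)),(E_(412,278),(.1,.03,.01)),(E_(602,527),(0,-.03,.08))]
def P(p,q):
    h=np.array([np.cos(p[2]),np.sin(p[2]),0]);u=np.array([0,0,1.]);y=np.cross(u,h)
    X=h*np.cos(p[3])+u*np.sin(p[3]);Z=-h*np.sin(p[3])+u*np.cos(p[3])
    return np.array([p[0],p[1],.03+p[4]])+X*q[0]+y*q[1]+Z*q[2]
f=lambda p:np.concatenate([np.concatenate([proj("side",P(p,q))[0]-o for o,q in ob]),[p[4]*500,(p[2]-1.8195)*50]])
r=least_squares(f,[.58,-.09,1.82,1.5,0]);print(r.x,np.degrees(r.x[2:4]));print(r.fun.round(1))
E
```

```text
[ 5.81439018e-01 -8.65220598e-02  1.82248599e+00  1.58336174e+00
 -3.05498520e-04] [104.42075568  90.71994527]
[-0.2 -2.6  0.6  0.   0.9 -1.   2.3 -0.4 -4.3  3.1  0.8  0.6 -0.2  0.1]
```

```bash
python3 -m creep '[[[-0.15,0,0,0,5.5],[0,0,0,0,5.5],[0,0,0,0,5.5]]]'; python3 -c "
from plant import env;print(env.get_state()['moment'].round(3),env.get_state()['contact_force'].round(1))"
python3 -m creep '[[[-0.2,0,0,0,5.5],[0,0,0,0,5.5],[0,0,0,0,5.5]]]';python3 -c "
from plant import env;print(env.get_state()['moment'].round(3),env.get_state()['contact_force'].round(1))"
```

```text
clock: 10.7
ee_pos: [0.5811, -0.0995, 0.1122]
orientation: [0.614, 0.789, 0.001, -0.001]
contact_force: [-2.3, 4.3, 7.8]
grip_width: 0.69
[0.918 0.448 0.01 ] [-2.3  4.3  7.8]
clock: 11.0
ee_pos: [0.5815, -0.1006, 0.1122]
orientation: [0.614, 0.789, 0.001, -0.001]
contact_force: [-4.1, 6.3, 7.8]
grip_width: 0.692
[ 1.255  0.472 -0.023] [-4.1  6.3  7.8]
```

Horizontal resistance has risen to about 7 N, so the short leg is seated. I let go, go lower on the upright leg with the tips still above the stop's height, and grip firmly.

```bash
python3 -m creep '[[[0.15,0,0,0,5.5],[0.15,0,0,0,5.5],[0,0,0,0,6.4],[0,0,0,0,6.8],[0,0,0,0,6.8],[0,0,0,0,6.8]]]'
python3 -m creep '[[[0,0,0.6,0,6.8],[0,0,0.6,0,6.8],[0,0,0.6,0,6.8],[0,0,0.6,0,6.8],[0,0,0.6,0,6.8],[0,0,0.4,0,6.8],[0,0,0,0,6.8]]]'
python3 - <<'E'
from to import *
to([.5568,-.0005,.031])
cv2.imwrite("pics/f.png",np.hstack([cv2.resize(env.camera("side")[180:300,270:430,::-1],(400,300),interpolation=2),cv2.resize(env.camera("top")[165:285,260:420,::-1],(400,300),interpolation=2)]))
E
```

```text
clock: 11.6
ee_pos: [0.5811, -0.0999, 0.111]
orientation: [0.614, 0.789, -0.0, -0.0]
contact_force: [0.6, 0.5, 0.4]
grip_width: 0.792
clock: 12.3
ee_pos: [0.5807, -0.0997, 0.0765]
orientation: [0.614, 0.789, -0.0, -0.001]
contact_force: [0.4, 0.1, -0.2]
grip_width: 0.799
tcp [ 0.5807 -0.0997  0.0765] yhead 14.28 t 12.3 F [ 0.37  0.08 -0.17] w 6.83
rows cm [10.2   0.14  4.55]
```

View pics/f.png

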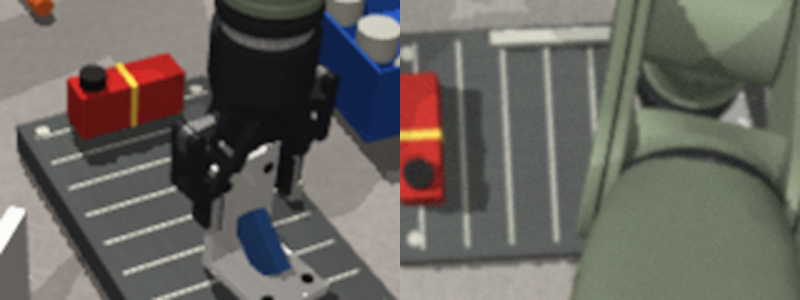

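Standing upright, with the fingers straddling the leg at (205, 200) and (285, 180). I grip it firmly, square it to the stop with a +10.4° turn, and slide it most of the way.

```bash
python3 -m creep '[[[0,0,0,0,5.5],[0,0,0,0,5.5],[0,0,0,0,5.5],[0,0,0,0,5.5],[0,0,0,2.6,5.5],[0,0,0,2.6,5.5],[0,0,0,2.6,5.5],[0,0,0,2.6,5.5],[0,0,0,0,5.5]]]' 60
python3 -m creep '[[[0.3,-0.06,0,0,5.5],[0.6,-0.06,0,0,5.5],[0.9,-0.06,0,0,5.5],[0.9,-0.06,0,0,5.5],[0.9,-0.06,0,0,5.5],[0.9,-0.06,0,0,5.5],[0.9,-0.06,0,0,5.5],[0.9,-0.06,0,0,5.5],[0.9,-0.06,0,0,5.5],[0.9,-0.06,0,0,5.5],[0.9,0,0,0,5.5],[0.9,0,0,0,5.5],[0.9,0,0,0,5.5],[0.9,0,0,0,5.5],[0.6,0,0,0,5.5],[0.4,0,0,0,5.5],[0,0,0,0,5.5],[0,0,0,0,5.5]]]'
python3 - <<'E'
from to import *
to([.5624,.0798,.0765]);print(env.get_state()["moment"].round(2))
cv2.imwrite("pics/g.png",np.hstack([cv2.resize(env.camera("side")[180:300,270:430,::-1],(400,300),interpolation=2),cv2.resize(env.camera("top")[175:265,245:365,::-1],(400,300),interpolation=2)]))
E
```

```text
clock: 13.3
ee_pos: [0.5814, -0.1002, 0.0779]
orientation: [0.683, 0.731, 0.0, 0.001]
contact_force: [-0.1, -1.6, 4.7]
grip_width: 0.694
clock: 15.1
ee_pos: [0.5671, 0.0261, 0.0778]
orientation: [0.682, 0.731, 0.0, 0.001]
contact_force: [-1.0, -4.0, 5.6]
grip_width: 0.691
tcp [0.5671 0.0261 0.0778] yhead 3.97 t 15.1 F [-0.96 -4.02  5.61] w 5.9
rows cm [ 5.39 -0.09  0.13]
[-0.62  0.01  0.05]
```

```bash
python3 -m creep '[[[0.5,-0.03,0,0,5.5],[0.5,-0.03,0,0,5.5],[0.5,-0.03,0,0,5.5],[0.5,0,0,0,5.5],[0.4,0,0,0,5.5],[0.3,0,0,0,5.5],[0,0,0,0,5.5],[0,0,0,0,5.5]]]'
python3 -m creep '[[[0.1,0,0,0,5.5],[0.1,0,0,0,5.5],[0.1,0,0,0,5.5],[0,0,0,0,5.5]]]'
python3 - <<'E'
from to import *
to([.5624,.0798,.0765])
cv2.imwrite("pics/g.png",np.hstack([cv2.resize(env.camera("side")[190:290,275:408,::-1],(400,300),interpolation=2),cv2.resize(env.camera("top")[175:265,245:365,::-1],(400,300),interpolation=2)]))
E
```

```text
clock: 16.0
ee_pos: [0.5643, 0.0527, 0.0778]
orientation: [0.682, 0.731, -0.0, 0.001]
contact_force: [0.6, -4.6, 5.2]
grip_width: 0.697
clock: 16.4
ee_pos: [0.5642, 0.0552, 0.0779]
orientation: [0.682, 0.731, -0.0, 0.001]
contact_force: [0.9, -6.5, 5.1]
grip_width: 0.695
tcp [0.5642 0.0552 0.0779] yhead 3.99 t 16.4 F [ 0.92 -6.53  5.09] w 5.93
rows cm [ 2.47 -0.01  0.13]
```

View pics/g.png

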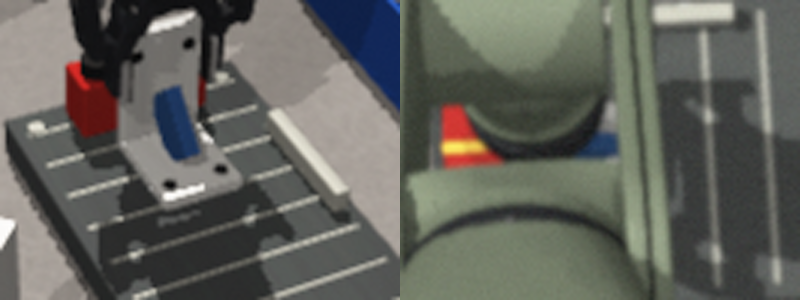

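The bracket is close in front of the stop, with the yellow line on its axis (line at about (465, 148), web at (590, 145) in the right half). I creep on in small steps, watching the force.

```bash
python3 -m creep '[[[0.1,0,0,0,5.5],[0.1,0,0,0,5.5],[0,0,0,0,5.5]]]'|egrep 'pos|force'
python3 -m creep '[[[0.1,0,0,0,5.5],[0.1,0,0,0,5.5],[0,0,0,0,5.5]]]'|egrep 'pos|force'
```

```text
ee_pos: [0.564, 0.0572, 0.0779]
contact_force: [0.4, -5.0, 5.2]
ee_pos: [0.5639, 0.0592, 0.0779]
contact_force: [1.2, -6.6, 6.6]
```

```bash
python3 -m creep '[[[0.1,0,0,0,5.5],[0,0,0,0,5.5]]]'|egrep 'pos|force'
```

```text
ee_pos: [0.5638, 0.0602, 0.0779]
contact_force: [0.6, -6.0, 6.3]
```

```bash
for i in 1 2; do :; done; python3 -m creep '[[[0.1,0,0,0,5.5],[0.1,0,0,0,5.5],[0,0,0,0,5.5]]]'|egrep 'pos|force'
python3 -m creep '[[[0.1,0,0,0,5.5],[0,0,0,0,5.5]]]'|egrep 'pos|force'
```

```text
ee_pos: [0.5636, 0.0622, 0.0779]
contact_force: [0.8, -6.3, 6.0]
ee_pos: [0.5636, 0.0631, 0.0779]
contact_force: [1.0, -6.2, 6.9]
```

```bash
python3 -m creep '[[[0.1,0,0,0,5.5],[0,0,0,0,5.5]]]'|egrep 'pos|force'
```

```text
ee_pos: [0.5635, 0.0641, 0.0778]
contact_force: [0.2, -6.5, 6.5]
```

```bash
python3 -m creep '[[[0.1,0,0,0,5.5],[0,0,0,0,5.5]]]'|egrep 'pos|force'
```

```text
ee_pos: [0.5634, 0.0651, 0.0779]
contact_force: [0.2, -5.8, 6.3]
```

```bash
python3 -m creep '[[[0.1,0,0,0,5.5],[0,0,0,0,5.5]]]'|egrep 'pos|force'
```

```text
ee_pos: [0.5634, 0.0661, 0.0778]
contact_force: [0.4, -6.5, 5.9]
```

```bash
python3 -m creep '[[[0.1,0,0,0,5.5],[0,0,0,0,5.5]]]'|egrep 'pos|force'
```

```text
ee_pos: [0.5633, 0.0671, 0.0779]
contact_force: [0.5, -6.1, 6.6]
```

```bash
python3 -m creep '[[[0.07,0,0,0,5.5],[0,0,0,0,5.5]]]'|egrep 'pos|force'
```

```text
ee_pos: [0.5633, 0.0678, 0.0779]
contact_force: [-0.3, -6.3, 5.4]
```

```bash
python3 - <<'E'
from to import *
b=cv2.imread("pics/side0.png");a=env.camera("side")[:,:,::-1].copy();cv2.imwrite("pics/side1.png",a)
m=lambda i:(i[...,2]>90)&(i[...,1]<50)&(i[...,0]<60)
for n,i in(("0",b),("1",a)):
    k=m(i)
    print(n,[(v,int(np.where(k[v,285:360])[0].min())+285,int(np.where(k[v,285:360])[0].max())+285) for v in range(208,238,3) if k[v,285:360].any()])
t0=cv2.imread("pics/top0.png");t1=env.camera("top")[:,:,::-1]
for n,i in(("0",t0),("1",t1)):
    k=m(i);print("top",n,[(v,np.where(k[v,240:300])[0].min()+240,np.where(k[v,240:300])[0].max()+240,) for v in range(196,250,4) if k[v,240:300].any()])
E
```

```text
0 [(208, 312, 341), (211, 300, 343), (214, 297, 340), (217, 297, 342), (220, 297, 341), (223, 297, 338), (226, 303, 333), (229, 303, 321), (232, 303, 303)]
1 [(211, 301, 301), (214, 297, 301), (217, 297, 307), (220, 297, 338), (223, 297, 310), (226, 298, 310), (229, 300, 310), (232, 302, 310)]
top 0 [(196, np.int64(260), np.int64(274)), (200, np.int64(258), np.int64(275)), (204, np.int64(258), np.int64(275)), (208, np.int64(259), np.int64(275)), (212, np.int64(259), np.int64(275)), (224, np.int64(260), np.int64(276)), (228, np.int64(259), np.int64(276)), (232, np.int64(259), np.int64(275)), (236, np.int64(260), np.int64(276)), (240, np.int64(261), np.int64(276)), (244, np.int64(261), np.int64(276))]
top 1 []
```

```bash
python3 -m creep '[[[0.07,0,0,0,5.5],[0,0,0,0,5.5]]]'|egrep 'pos|force'
```

```text
ee_pos: [0.5632, 0.0685, 0.0779]
contact_force: [0.1, -6.1, 5.7]
```

```bash
python3 -m creep '[[[0.07,0,0,0,5.5],[0,0,0,0,5.5]]]'|egrep 'pos|force'
```

```text
ee_pos: [0.5632, 0.0689, 0.0779]
contact_force: [1.0, -7.5, 5.0]
```

```bash
python3 -m creep '[[[0.07,0,0,0,5.5],[0,0,0,0,5.5]]]'|egrep 'pos|force'
```

```text
ee_pos: [0.5632, 0.069, 0.0779]
contact_force: [1.3, -9.5, 5.4]
```

```bash
python3 -m creep '[[[0.07,0,0,0,5.5],[0,0,0,0,5.5]]]'|egrep 'pos|force'
```

```text
ee_pos: [0.5632, 0.069, 0.0779]
contact_force: [1.0, -11.3, 5.6]
```

```bash
python3 -m creep '[[[0.05,0,0,0,5.5],[0,0,0,0,5.5]]]'|egrep 'pos|force'; python3 - <<'E'
from to import *
print(env.get_state()["moment"].round(3)); to([.5624,.0798,.0765])
E
```

```text
ee_pos: [0.5632, 0.0691, 0.0779]
contact_force: [2.0, -12.9, 7.0]
[-2.295 -0.149 -0.243]
tcp [0.5632 0.0691 0.0779] yhead 4.0 t 19.9 F [  1.98 -12.92   7.02] w 5.92
rows cm [ 1.08 -0.    0.13]
```

```bash
python3 -m creep '[[[0,0,0,0.4,5.5],[0,0,0,0,5.5],[0,0,0,0,5.5]]]'|egrep 'pos|force'; python3 - <<'E'
from to import *
print(env.get_state()["moment"].round(3)); to([.5624,.0798,.0765])
E
```

```text
ee_pos: [0.5631, 0.0691, 0.0779]
contact_force: [0.8, -12.2, 5.5]
[-2.29  -0.112  0.069]
tcp [0.5631 0.0691 0.0779] yhead 3.65 t 20.2 F [  0.81 -12.17   5.52] w 5.91
rows cm [ 1.07 -0.    0.13]
```

Both ends of the edge are now bearing: the z moment went from −0.24 to about 0 N m after a 0.4° correction. I ease off, let go and lift clear.

```bash
python3 -m creep '[[[-0.07,0,0,0,5.5],[0,0,0,0,5.5],[0,0,0,0,5.5]]]' 20 |egrep 'pos|force'; python3 -m creep '[[[0,0,0,0,6.2],[0,0,0,0,6.6],[0,0,0,0,7.2],[0,0,0,0,7.2],[0,0,0,0,7.2]]]'
python3 -m creep '[[[0,0,-0.4,0,7.2],[0,0,-1,0,7.2],[0,0,-1.5,0,7.2],[0,0,-2,0,7.2],[0,0,-3,0,7.2],[0,0,-3,0,7.2],[0,0,-3,0,7.2],[0,0,-3,0,7.2],[-3,0,0,0,7.2],[-3,0,0,0,7.2],[-3,0,0,0,7.2],[-3,0,0,0,7.2],[-3,0,0,0,7.2],[-3,0,0,0,7.2],[-3,0,0,0,7.2],[-3,0,0,0,7.2],[0,0,0,0,7.2]]]'
python3 - <<'E'
from to import *
a=env.camera("side");b=env.camera("top");cv2.imwrite("pics/side2.png",a[:,:,::-1]);cv2.imwrite("pics/top2.png",b[:,:,::-1])
cv2.imwrite("pics/z.png",np.hstack([cv2.resize(a[180:270,280:360,::-1],(400,450),interpolation=2),cv2.resize(b[180:270,240:320,::-1],(400,450),interpolation=2)]))
E
```

```text
ee_pos: [0.5631, 0.0691, 0.0779]
contact_force: [0.7, -10.3, 5.8]
clock: 21.0
ee_pos: [0.5624, 0.072, 0.0771]
orientation: [0.685, 0.728, -0.0, -0.0]
contact_force: [0.0, 0.5, -0.6]
grip_width: 0.844
clock: 22.7
ee_pos: [0.5772, -0.1712, 0.247]
orientation: [0.687, 0.727, -0.0, 0.001]
contact_force: [1.1, -0.3, -0.1]
grip_width: 0.846
```

View pics/z.png

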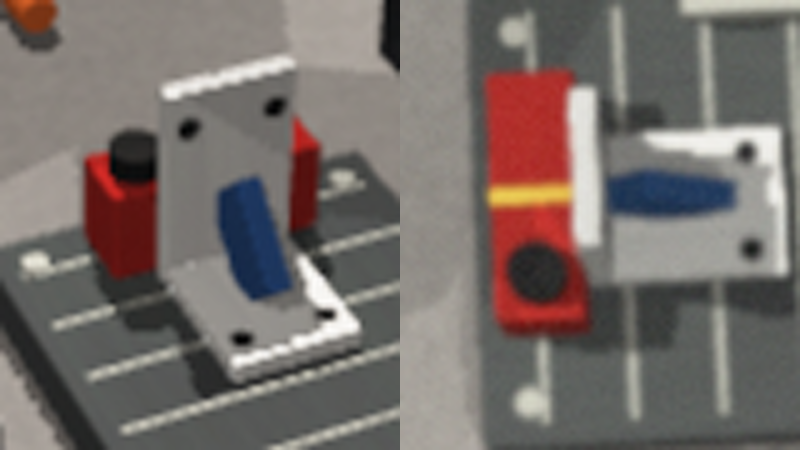

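```bash
python3 - <<'E'
from fit import *
A=lambda x,y:np.array(((x+.5)/5-.5+280,(y+.5)/5-.5+180));B=lambda x,y:np.array(((x-400+.5)/5-.5+240,(y+.5)/5-.5+180))
ob=[("side",A(162,99),(.1,.03,.01)),("side",A(297,68),(.1,-.03,.01)),("side",A(235,368),(.01,.03,.08)),("side",A(360,326),(.01,-.03,.08)),
("top",B(568,87),(.1,-.03,0)),("top",B(573,245),(.1,.03,0)),("top",B(597,87),(.1,-.03,.01)),("top",B(602,247),(.1,.03,.01)),("top",B(782,127),(.01,-.03,.08)),("top",B(788,277),(.01,.03,.08))]
def P(p,q):
    h=np.array([np.cos(p[2]),np.sin(p[2]),0]);u=np.array([0,0,1.]);y=np.cross(u,h)
    X=h*np.cos(p[3])+u*np.sin(p[3]);Z=-h*np.sin(p[3])+u*np.cos(p[3])
    return np.array([p[0],p[1],.03])+X*q[0]+y*q[1]+Z*q[2]
f=lambda p:np.concatenate([proj(c,P(p,q))[0]-o for c,o,q in ob])
r=least_squares(f,[.56,.08,1.63,1.57],loss='soft_l1');print(r.x,np.degrees(r.x[2:]));print(r.fun.round(1) if 0 else f(r.x).round(1))
a,b,c,d=[cv2.imread("pics/"+n)for n in("side0.png","side2.png","top0.png","top2.png")]
m=lambda i:(i[...,2]>90)&(i[...,1]<50)&(i[...,0]<60)
for i in(c,d): print([(int(np.where(m(i)[v,240:300])[0].min()+240)) for v in range(200,248,4) if m(i)[v,240:300].any()])
for x in ((c[170:188,290:350],d[170:188,290:350]),(c[205:260,440:540],d[205:260,440:540]),(c[215:240,60:170],d[215:240,60:170]),(c[190:250,254:270],d[190:250,254:270])):
    print("shift",cv2.phaseCorrelate(*[cv2.cvtColor(y,6).astype(np.float32) for y in x]))
E
```

```text
[0.56189729 0.07854732 1.62504532 1.56561566] [93.10823825 89.70316971]
[ 0.2 -0.4 -0.6 -0.6 -1.  -0.6 -0.4  0.4  0.4  0.2  0.5  0.1 -0.1  0.
  0.  -0.6  0.1 -0.1  0.2 -0.9]
[258, 258, 259, 259, 260, 259, 259, 260, 261, 261]
[259, 259, 259, 259, 259, 259, 260, 260, 260, 260]
shift ((-0.02624375363553355, -0.08150460395694026), 0.976505332522922)
shift ((0.26466117384534726, -0.12321344717816629), 0.40417408005396527)
shift ((-0.07014185842564302, 0.4676568906147036), 0.9937836103439331)
shift ((0.04463252604346746, -0.03579923798572793), 1.010117107629776)
```

```bash
python3 -c "
from plant import env;print(env.finish_job())"
```

```text
the job is handed in; nothing more can be done
None
```

I tipped the bracket onto its short leg and slid it flush against the red stop, then let go and handed the job in at about 23 s of the 51 s allowed. The hand-in reports no verdict, so what follows rests on my own checks.

**How it went:** I gripped the free end of the long leg lightly (20 N) and lifted it in an arc, so the bracket turned about its corner with the corner on the plate. I then gripped it again on the upright leg at 60 N, turned it square to the stop and slid it over. I crept in until it touched, pressing with roughly 6 N more than the sliding drag. A 0.4° correction at contact brought both ends of the edge to bear.

**Last checks:**

| Check | Result |
|---|---|
| Long leg upright | 89.7° from the picture fit |
| Corner to stop face | 1.3 mm short along the slide by the two picture fits, within their error |
| Corner to yellow line | about 0.5 mm |
| Stop moved | under 0.1 pixel in the top view (about 2 mm per pixel) |
| Parallel moved | none visible |
| File moved | under 0.5 pixel |
| Caliper moved | no visible shift, but the image match was weak |
| Gripper | clear, touching nothing |

**Disagreement:** the headings do not quite match. The bracket fits at 93.1° and the stop at 94.2°, while the plate grooves give 93.6° and the hand was at 93.65° at contact. That is within picture error; I relied on the contact force and moment to judge it flush.

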